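# Seat the bench pin in its bracket and hold it home

## Task

Fit the wooden bench pin to the jeweller's bench board: first clear the two metal offcuts off the front of the board into the catch tray below, then slide the pin's tongue under the bracket's bridge, square, until you feel it fully home against the stop at the back. Finish while holding the pin pressed home, firmly but without forcing it, as for a mate who is about to tighten the clamp screw: do not let go. Leave the mug, the hammer and the punch block alone.

Things in the scene. Friction and masses are not known exactly. Their poses are not given: they have to be found in the camera images.
- station: Bench-top jeweller's station, fixed: wooden board 270 mm deep (x), 260 mm wide (y), top 75 mm above the bench, with a catch tray under its front edge and a steel bracket on top. Origin: on the bench, below the middle of the board's front edge. x points away from the robot, into the bracket; y left; z up. Apart from the offcuts the first 70 mm of board behind the front edge are bare.
- tray: The catch tray, fixed in the station: open aluminium pan, outside 210 mm along x, 200 mm along y, 40 mm tall, walls and floor 3 mm. Origin: centre of its underside, 6 mm above the bench. Axes as the station's. The front 147 mm of its inside are open above, in front of the board; the rest lies under the board.
- tray_mid (a point): On the tray's inner floor (9 mm above the bench), in the middle of the part that is open above, 75 mm in front of the board's front edge. The tray's rim is 46 mm above the bench.
- mouth (a point): On the board's top (75 mm above the bench), middle of the mouth of the bracket's pocket, 70 mm behind the board's front edge. Axes as the station's: x points straight into the pocket. The pocket is 46 mm wide, 17 mm high under the bridge, 38 mm deep to the stop; the board is its floor. Sides and bridge flare in the first 8 mm to about 57 mm wide and 22 mm high.
- backstop: Steel stop plate that closes the pocket at the back, 10 mm thick, 68 mm wide, 29 mm high, fixed and rigid. Origin: on the board's top at the middle of its front face, which the tongue meets. Pressing the pin against it with 5 to 20 N is right; more than 60 N is forcing it.
- pin_grip (a point): The bench pin, loose, flat on the bench to the left or right: a plain wooden bar 160 mm long, about 0.11 kg. Point: half-way along, 9 mm above its underside. x points along it to the tongue, z up. From x = +40 mm (shoulders) to -35 mm it is solid, 56 mm wide, 18 mm thick; from -35 to -80 mm a V notch leaves two prongs, 56 mm over all. Fully home, the shoulders stand 2 mm before the mouth.
- tongue_end (a point): Middle of the end face of the pin's tongue, 80 mm ahead of pin_grip, 7 mm above the underside. Axes as the pin's. The tongue, 42 mm wide and 14 mm thick, flush with the underside, runs the 40 mm from the shoulders to here.
- bar_end_mid (a point): Centre of an offcut of brass square bar, 28 x 14 x 14 mm (long along its x), loose on the board's front part. Its z is up.
- flat_end_mid (a point): Centre of an offcut of brass flat bar, 24 x 18 x 10 mm (24 along its x, 18 along its y, 10 high), loose on the board's front part.
- mug: White mug, 85 mm tall, 84 mm wide, with a handle; stands on the bench on the right, beyond the pin or punch block. Leave alone.
- hammer: Hammer, 220 mm long, lying across the rear of the board. Leave alone.
- punch_block: Wooden block 55 x 55 x 45 mm with nine steel punches standing in it, 73 mm tall in all; on the bench on the other side from the pin. Leave alone.
- bracket: The steel bracket, fixed on the board; origin and axes as point mouth. It is 68 mm wide and 29 mm high, with a brass clamp screw head on top reaching 51 mm above the board, and screw-down ears, 8 mm high, from x = 13 mm on, 112 mm wide in all. The clamp screw is backed off: it stays out of the pocket and need not be turned.

How it is judged:
On the way:
1. both offcuts lie in the catch tray (x of bar_end_mid in the frame of tray between -0.105 and 0.105 m and y of bar_end_mid in the frame of tray between -0.1 and 0.1 m and z of bar_end_mid in the frame of tray between 0 and 0.04 m and x of flat_end_mid in the frame of tray between -0.105 and 0.105 m and y of flat_end_mid in the frame of tray between -0.1 and 0.1 m and z of flat_end_mid in the frame of tray between 0 and 0.04 m), for 0.2 s.
At the end, for the whole second after the job is handed in: Both offcuts lie in the catch tray. The pin's tongue is in the pocket under the bridge, its end within 2.5 mm of the stop, square within 0.07 rad, and is pressed against the stop with more than 3 N by the gripper, which still touches the pin (more than 2 N) (all of step 1 and x of tongue_end in the frame of backstop above -0.0025 m and y of tongue_end in the frame of backstop between -0.005 and 0.005 m and z of tongue_end in the frame of backstop between 0 and 0.017 m and angle between the x axis of tongue_end and the x axis of backstop, either way round below 0.07 rad and contact force between pin and backstop above 3 N and contact force between the fingers and pin above 2 N); the arm keeps its last pose, push and grip.
It fails at once if the pin is forced against the stop (over 60 N) (contact force between pin and backstop above 60 N).
It fails at once if the mug is disturbed (moved 25 mm or tipped) (distance of mug from where it was at the start of the episode above 0.025 m or angle between mug's own z axis and vertical above 0.4 rad).
It fails at once if the hammer is moved 25 mm (distance of hammer from where it was at the start of the episode above 0.025 m).
It fails at once if the punch block is disturbed (moved 25 mm or tipped) (distance of punch_block from where it was at the start of the episode above 0.025 m or angle between punch_block's own z axis and vertical above 0.4 rad).
It also fails if it takes over 70 s, if anything falls off the work surface, if the arm or the gripper's body presses on something with over 40 N, if the wrist force passes 120 N, or if a joint passes its speed limit or range.

## Robot

A 6-joint arm with a two-finger parallel gripper is mounted at the origin on the work surface. World frame = base frame: x ahead of the robot, y to its left, z up, the work surface at z = 0. Lengths are in m, angles in rad, forces in N, time in s.
With the tool pointing down it reaches from about 0.25 to 0.8 m from the base axis. Payload 3.9 kg.
Tool frame: the origin (TCP) lies at the very end of the fingers, on their centre line; the grasp point (between the pads) lies manip.pinch_z behind it (manip.pinch_z is the distance from the TCP to the grasp point, in m); z points along the fingers, y is the line along which they close (so a half turn about z gives the same grasp; the last joint's range is limited). The gripper opens to 85 mm and grips with 20 to 120 N. Pads are 22 mm wide; open, the fingers measure 114 mm over their backs; the gripper's body (76 mm by 85 mm) begins 54 mm behind the grasp point. The pads swing forward as they close: fully open they stand 13 mm farther back than shut.
Start: joints at [1.157, 0.26, -0.138, 1.173, 0, 1.571], TCP at [0.211, 0.481, 0.231] pointing down, gripper open.
Joint ranges: [-2.78, 2.78], [-0.83, 1.72], [-1.28, 1.37], [-1.9, 2.12], [-1.57, 1.48], [-3.14, 3.14]. Speed limits (rad/s): [2.57, 2.57, 3.14, 3.14, 3.14, 3.14].

## Interface

Orientations are given as a rotation vector (axis times angle).
In Python, from workcell import manip gives the robot as it stands.
- The arm moves only by the tool move_arm, never from a script. Its argument "plan" is one flat list of numbers, 4 for each row, row after row: the shift along the tool's x, y, z in mm, then the turn about the tool's z in rad. A call has 1 to 10 rows; each row shifts and turns the commanded pose from where the row before left it, along the tool's axes as they then stand; what a row does not reach is not made up. A row lasts 1/8 s, in which the tool goes at most 62.5 mm and 10.7 degrees, less where a joint would pass 70% of its speed; a pose out of reach is approached as far as the arm can. A call with a gripper value outside its range is refused whole. "claw" is the opening in per cent of the stroke, from 0 (shut) to 100 (fully open), set as the call begins (left out, the last holds). The fingers move at their own pace and stop on an object; the grip force is fixed at half the most. Time passes only in rows, so rows that do not move let the fingers close. It gives the time, the measured TCP pose, the force, the opening and the grip force at its end, in the units of the state.
- manip.sense(): the state, without advancing time (a new reading comes with each control period).
- manip.read_camera(name): name is "side" or "top" or "wrist"; returns the picture (480x640x3 uint8, red, green, blue); there is no depth.
- manip.camera_model(name): a dict with "camera_matrix" (3x3 intrinsics, pixels), "cam_to_world" (4x4, takes a point from camera to world coordinates). Camera axes: x right, y down, z forward; pixel columns grow to the right and rows downward; lengths in m; the calibration is good to about 2 mm. A picture is of the moment at which its call begins: read the wrist's pose just before it. camera_model takes no time and is no camera call; for the wrist camera it gives the pose at the moment of the call.
- manip.sign_off(): hands the job in; it is judged then, once.
The state is a dict: "time": time; "joint_positions": joint angles; "qd": joint speeds; "effort": joint torques, N m; "ee_pos": TCP position; "tcp_rot": TCP orientation; "force": force on the tool from outside, world axes, zero at the start; "ft_torque": the same for the moment, N m; "finger_gap": finger opening in m; "grip_force": force on a finger pad.
Only numpy, scipy, OpenCV 4.12 (cv2) and the standard library are available. Lean on these libraries where they do the work, as an engineer would, in place of code of your own. Each camera call takes 0.05 s, during which the arm holds its last target. There are 200 camera calls.

## Working session

There is one attempt and no reset: what is moved stays moved. The work goes in short steps, Python scripts to look and compute and a tool call to move; the robot and the scene stay as the last step left them, time stands still between calls to the robot, and variables do not carry over. Pictures are saved under pics/ and viewed, at most 10 in all, crops included, and the job is handed in when it is done.

Besides the shell and the picture viewer there is one more tool, called after "Emit:" by a JSON object that holds its "api" and its "payload". move_arm: Moves the arm, as the interface text tells. Its arguments: {"type":"object","properties":{"plan":{"type":"array"},"claw":{"type":"number"}},"required":["plan"]}

```bash
mkdir -p pics; ls
python3 - <<'E'
from workcell import manip
import cv2
print(manip.pinch_z, manip.sense())
for n in("top","side"):
    m=manip.camera_model(n);print(n,m)
    cv2.imwrite(f"pics/{n}0.png",manip.read_camera(n)[:,:,::-1])
E
```

```text
pics
0.0187 {'time': 0.0, 'joint_positions': array([ 1.15700816e+00,  2.60688797e-01, -1.39402030e-01,  1.17267345e+00,
        1.84421811e-06,  1.57079344e+00]), 'qd': array([-1.40206051e-03, -5.82576722e-04,  2.44338102e-04,  5.14824801e-04,
       -5.81553498e-05,  3.11490774e-05]), 'effort': array([ 1.02823131e-03, -4.05677032e+01,  2.53923011e+01,  1.86976528e-02,
        5.61386389e-05,  1.75167230e-06]), 'ee_pos': array([0.21081591, 0.48006419, 0.23044991]), 'tcp_rot': array([-6.45261639e-01, -3.07419607e+00,  3.02433404e-03]), 'force': array([-0.24279499,  0.83780294,  0.12220927]), 'ft_torque': array([ 0.0385436 , -0.03236646,  0.00907302]), 'grip_force': 0.0, 'finger_gap': 0.08548263440868863}
top {'camera_matrix': array([[515.73096922,   0.        , 317.2376198 ],
       [  0.        , 515.73096922, 247.78517449],
       [  0.        ,   0.        ,   1.        ]]), 'cam_to_world': array([[-0.02657228, -0.99165266,  0.12617019,  0.46114512],
       [-0.99963295,  0.02569281, -0.00859299,  0.00835525],
       [ 0.0052796 , -0.12635221, -0.99197139,  1.21245604],
       [ 0.        ,  0.        ,  0.        ,  1.        ]])}
side {'camera_matrix': array([[468.65855578,   0.        , 325.05794061],
       [  0.        , 468.65855578, 242.43296651],
       [  0.        ,   0.        ,   1.        ]]), 'cam_to_world': array([[ 0.94434465, -0.24185491,  0.22297845,  0.43747141],
       [-0.32869957, -0.72060093,  0.61048414, -0.54328259],
       [ 0.01302989, -0.64980035, -0.75999324,  0.7454636 ],
       [ 0.        ,  0.        ,  0.        ,  1.        ]])}
```

View pics/top0.png

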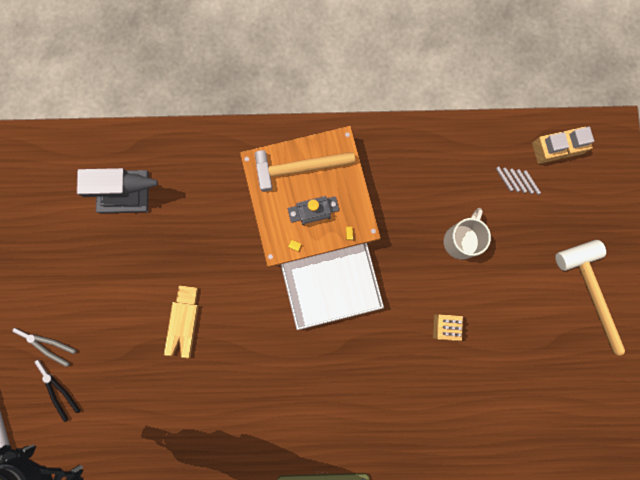

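View pics/side0.png

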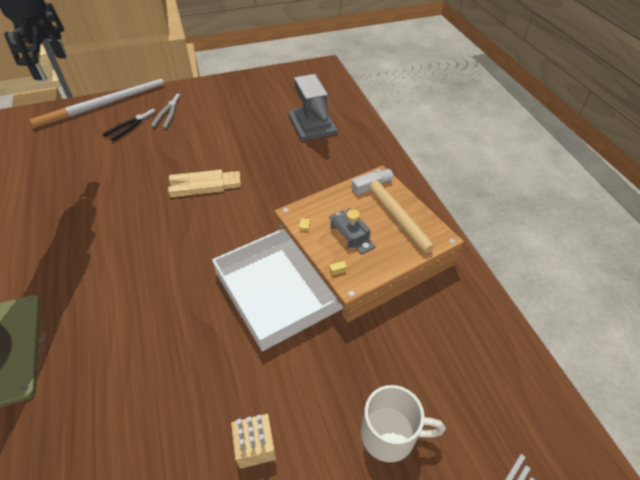

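The top view shows the board (corners about (241,153), (352,127), (380,240), (268,266)), with the offcuts at (295,246) and (350,233). The pin is on the left with its tongue end at about (188,288), the punch block is at (450,327) and the mug at (470,238). The side view agrees. I'll enlarge the top view to measure more precisely.

```bash
cat > h.py <<'E'
import numpy as np, cv2
from workcell import manip
from scipy.spatial.transform import Rotation as R
def ray(m,p,z):
    K,T=m["camera_matrix"],m["cam_to_world"]
    p=np.atleast_2d(np.array(p,float)); d=np.c_[p,np.ones(len(p))]@np.linalg.inv(K).T@T[:3,:3].T
    return T[:3,3]+d*((z-T[2,3])/d[:,2])[:,None]
def proj(m,P):
    K,T=m["camera_matrix"],m["cam_to_world"]
    c=(np.atleast_2d(P)-T[:3,3])@T[:3,:3]; q=c@K.T; return q[:,:2]/q[:,2:]
E
python3 - <<'E'
from h import *
im=cv2.imread("pics/top0.png")
a=cv2.resize(im[120:270,235:385],None,fx=4,fy=4,interpolation=cv2.INTER_CUBIC)
b=cv2.resize(im[280:363,160:205],None,fx=4,fy=4,interpolation=cv2.INTER_CUBIC)
o=np.zeros((600,785,3),np.uint8);o[:,:600]=a;o[:b.shape[0],605:605+b.shape[1]]=b
cv2.imwrite("pics/crop.png",o)
E
```

```text
(no output)
```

View pics/crop.png

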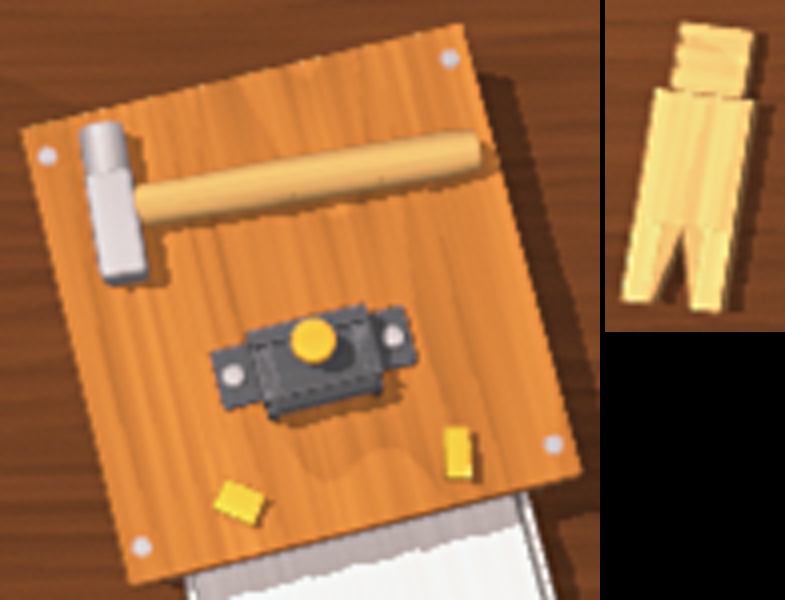

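Crop (4x): board corners (22,128), (463,24), (581,471), (131,585). Bar offcut centre (459,453), flat centre (240,503). Pin outer corners: shoulders (655,88)/(754,101), prong ends (622,300)/(720,311), tongue (681,23)/(753,31).

Run:
```python
from h import *
from scipy.optimize import least_squares
m=manip.camera_model("top")
A=lambda l:np.array(l,float)/4+[235,120]-.375
B=lambda l:(np.array(l,float)-[605,0])/4+[160,280]-.375
def fit(px,model,g):
    def P(v):
        c,s=np.cos(v[2]),np.sin(v[2]); M=np.array(model); return np.c_[v[0]+c*M[:,0]-s*M[:,1],v[1]+s*M[:,0]+c*M[:,1],M[:,2]]
    r=least_squares(lambda v:(proj(m,P(v))-px).ravel(),g); print(np.round(r.x,4),"res px",np.round(r.fun,1)); return r.x
st=fit(A([[22,128],[463,24],[581,471],[131,585]]),[[.27,.13,.075],[.27,-.13,.075],[0,-.13,.075],[0,.13,.075]],[.5,0,.2])
pin=fit(B([[655,88],[754,101],[622,300],[720,311],[681,23],[753,31]]),
 [[.04,.028,.018],[.04,-.028,.018],[-.08,.028,.018],[-.08,-.028,.018],[.08,.021,.014],[.08,-.021,.014]],[.4,.3,0])
bar=ray(m,A([[459,453]]),.089); fl=ray(m,A([[240,503]]),.085)
c,s=np.cos(st[2]),np.sin(st[2]);Rm=np.array([[c,-s],[s,c]])
print("bar",bar,"stn",(bar[0,:2]-st[:2])@Rm,"flat",fl,"stn",(fl[0,:2]-st[:2])@Rm)
for x,n in((-.075,"traymid"),(.07,"mouth")):print(n,st[:2]+Rm@[x,0])
print("screw,punch,mug",ray(m,A([[314,341]]),.126),ray(m,[[450,327]],.06),ray(m,[[470,238]],.05))
cw=ray(m,A([[446,428],[470,426],[472,478],[449,478]]),.089);print("bar dims",np.linalg.norm(np.diff(cw,axis=0),axis=1),np.arctan2(*(cw[0]-cw[3])[1::-1]))
cw=ray(m,A([[228,481],[267,500],[254,526],[215,505]]),.085);print("flat dims",np.linalg.norm(np.diff(cw,axis=0),axis=1),np.arctan2(*(cw[1]-cw[0])[1::-1]))
s=manip.sense();print(R.from_rotvec(s['tcp_rot']).as_matrix().round(3))
```

```text
[ 0.596  -0.0164  0.2179] res px [-0.4 -0.3 -0.  -0.7  0.7  0.6 -0.3  0.2]
[ 0.4526  0.3128 -0.1517] res px [ 0.3  0.2 -0.4  0.   0.1 -0.1 -0.   0.3  0.  -0.3 -0.  -0.1]
bar [[ 0.63533246 -0.07309295  0.089     ]] stn [ 0.0261313  -0.06385928] flat [[0.61119357 0.04828258 0.085     ]] stn [0.02880634 0.05986439]
traymid [ 0.52278609 -0.03261007]
mouth [ 0.6643563 -0.0012592]
screw,punch,mug [[0.6923727  0.00530091 0.126     ]] [[ 0.42350817 -0.29056757  0.06      ]] [[ 0.62246878 -0.35070502  0.05      ]]
bar dims [0.01331191 0.02901794 0.0126628 ] 0.025526467908670934
flat dims [0.02401023 0.01609212 0.02448644] -2.052931620406823
[[-0.916  0.402 -0.001]
 [ 0.402  0.916 -0.002]
 [-0.    -0.002 -1.   ]]
```

Emit:
{"api": "move_arm", "payload": {"plan": [0,0,0,-0.158,0,0,0,-0.158,0,0,0,-0.158,0,0,0,-0.158,-27,-53,0,0,-27,-53,0,0,-27,-53,0,0,-27,-53,0,0,-27,-53,0,0,-27,-53,0,0], "claw": 0}}

```text
time: 1.35
ee_pos: [0.4388, 0.2036, 0.2311]
tcp_rot: [0.342, -3.123, -0.0]
force: [-0.1, 0.4, -0.2]
finger_gap: 0.0002
grip_force: 0.0
```

```bash
cat >> h.py <<'E'
S=np.array([.596,-.0164]); YAW=.2179
def tcp(target=None):
    """TCP in station axes (mm), yaw error of tool to station, and plan shift (tool x,y,z mm) to a station target"""
    s=manip.sense(); M=R.from_rotvec(s['tcp_rot']).as_matrix(); c,k=np.cos(YAW),np.sin(YAW)
    Rm=np.array([[c,k,0],[-k,c,0],[0,0,1]]); p=Rm@(s['ee_pos']-[*S,0])
    y=np.arctan2(M[1,1],M[0,1])-np.pi/2
    print("t",round(s['time'],2),"stn",np.round(p*1e3,1),"yaw",round(y,4),"(err %.4f)"%(y-YAW),"F_stn",np.round(Rm@s['force'],1),"gap",round(s['finger_gap']*1e3,1),"grip",round(s['grip_force'],1),"q",np.round(s['joint_positions'],2))
    if target is not None: print("shift mm",np.round(M.T@Rm.T@(np.array(target)/1e3-p)*1e3,1))
E
python3 -c "
from h import *
tcp([60,-66,120])"
```

```text
t 1.35 stn [-105.9  248.7  231.1] yaw 0.2183 (err 0.0004) F_stn [ 0.   0.4 -0.2] gap 0.2 grip 0.0 q [ 0.43  0.19 -0.23  1.15  0.    0.22]
shift mm [-165.8 -314.8  111. ]
```

Emit:
{"api": "move_arm", "payload": {"plan": [-27.6,-52.5,0,0,-27.6,-52.5,0,0,-27.6,-52.5,0,0,-27.6,-52.5,0,0,-27.6,-52.5,0,0,-27.6,-52.5,0,0,0,0,45,0,0,0,45,0,0,0,21,0,0,0,0,0]}}

```text
time: 2.6
ee_pos: [0.6657, -0.0662, 0.1174]
tcp_rot: [0.341, -3.117, -0.002]
force: [0.6, -0.4, 0.5]
finger_gap: -0.0001
grip_force: 0.0
```

Run:
```python
from h import *
tcp([60,-66,79])
cv2.imwrite("pics/w1.png",manip.read_camera("wrist")[:,:,::-1])
```

```text
t 2.6 stn [ 57.3 -63.7 117.4] yaw 0.2181 (err 0.0002) F_stn [ 0.5 -0.6  0.5] gap -0.1 grip 0.0 q [-0.1   0.57  0.06  1.06  0.   -0.32]
shift mm [-2.9 -2.3 38.4]
```

View pics/w1.png

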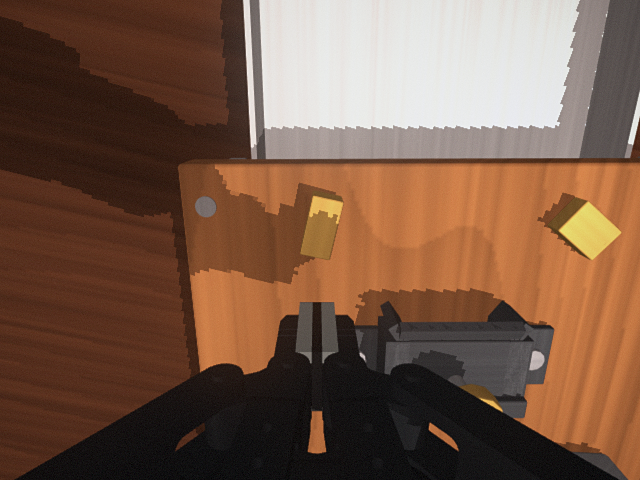

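The wrist view shows the front edge level in the image. The bar offcut (321,228) is straight ahead of the shut fingers (317,330), and the flat is at (588,230). Lowering, then pushing.

Emit:
{"api": "move_arm", "payload": {"plan": [-3,-2,20,0,0,0,17,0,0,0,0,0]}}

```text
time: 3.02
ee_pos: [0.6703, -0.0675, 0.0824]
tcp_rot: [0.342, -3.121, -0.001]
force: [-0.2, 0.2, -0.4]
finger_gap: -0.0002
grip_force: 0.0
```

Emit:
{"api": "move_arm", "payload": {"plan": [8,0,0,0,10,0,0,0,10,0,0,0,10,0,0,0,10,0,0,0,10,0,0,0,10,0,0,0,10,0,0,0,10,0,0,0,0,0,0,0]}}

```text
time: 4.28
ee_pos: [0.5844, -0.0869, 0.0833]
tcp_rot: [0.341, -3.122, -0.0]
force: [0.6, 0.7, 0.6]
finger_gap: 0.0005
grip_force: 0.0
```

Run:
```python
from h import *
tcp([62,62,130])
cv2.imwrite("pics/w2.png",manip.read_camera("side")[170:360,200:480,::-1].repeat(2,0).repeat(2,1))
```

```text
t 4.28 stn [-26.6 -66.3  83.3] yaw 0.2178 (err -0.0001) F_stn [0.8 0.6 0.6] gap 0.5 grip 0.0 q [-0.15  0.47 -0.23  0.88  0.   -0.37]
shift mm [-88.5 128.3 -46.7]
```

View pics/w2.png

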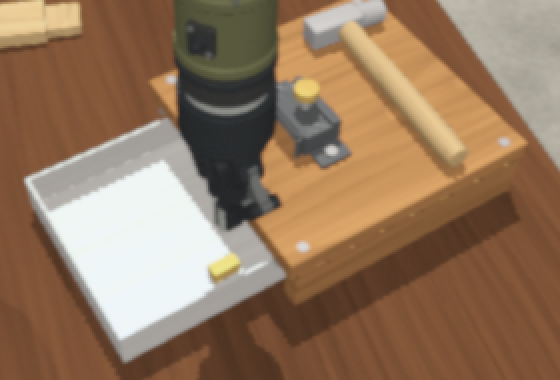

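The bar offcut now lies on the tray floor at (225,266). Next, the flat one.

Emit:
{"api": "move_arm", "payload": {"plan": [0,0,-47,0,-29,42,0,0,-30,42,0,0,-30,42,0,0,0,0,0,0,0,0,30,0,0,0,21,0,0,0,0,0]}}

```text
time: 5.32
ee_pos: [0.6431, 0.0546, 0.0773]
tcp_rot: [0.341, -3.118, 0.0]
force: [-0.8, -0.2, -0.1]
finger_gap: 0.0002
grip_force: 0.0
```

```bash
python3 -c "
from h import *
tcp([62,60,79])"
```

```text
t 5.33 stn [61.4 59.2 77.3] yaw 0.2175 (err -0.0004) F_stn [-0.8 -0.1 -0.1] gap 0.2 grip 0.0 q [ 0.08  0.56 -0.08  0.94 -0.   -0.13]
shift mm [-0.6  0.8 -1.7]
```

Emit:
{"api": "move_arm", "payload": {"plan": [8,0,0,0,10,0,0,0,10,0,0,0,10,0,0,0,10,0,0,0,10,0,0,0,10,0,0,0,10,0,0,0,10,0,0,0,0,0,0,0]}}

```text
time: 6.58
ee_pos: [0.558, 0.0363, 0.0792]
tcp_rot: [0.342, -3.122, -0.0]
force: [0.5, -0.5, -0.5]
finger_gap: -0.0003
grip_force: 0.0
```

Run:
```python
from h import *
tcp([-200,320,200])
c,k=np.cos(YAW),np.sin(YAW)
p=np.array([.4526,.3128])-.012*np.array([np.cos(.1517),-np.sin(.1517)])-S
print("pin grasp stn",np.array([[c,k],[-k,c]])@p)
cv2.imwrite("pics/w3.png",manip.read_camera("side")[170:360,200:480,::-1].repeat(2,0).repeat(2,1))
```

```text
t 6.58 stn [-25.7  59.7  79.2] yaw 0.218 (err 0.0001) F_stn [ 0.4 -0.6 -0.5] gap -0.3 grip 0.0 q [ 0.06  0.42 -0.31  0.83  0.   -0.15]
shift mm [ 174.4  260.4 -120.6]
pin grasp stn [-0.08003239  0.35675069]
```

View pics/w3.png

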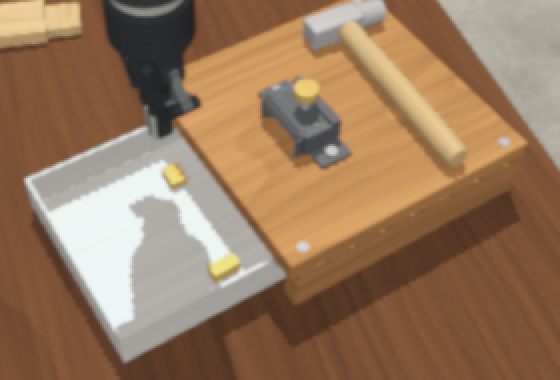

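Both offcuts lie in the tray: flat at (175,176), bar at (225,266). Next, the pin.

Emit:
{"api": "move_arm", "payload": {"plan": [0,0,-55,0,9,49.5,0,0,9,49.5,0,0,9,49.5,0,0,9,49.5,0,0,9,49.5,0,0,9,49.5,0,0,0,0,0,0.185,0,0,0,0.185,0,0,0,0], "claw": 100}}

```text
time: 7.88
ee_pos: [0.4423, 0.3153, 0.1343]
tcp_rot: [0.234, 3.132, 0.001]
force: [0.4, -1.0, -0.6]
finger_gap: 0.0854
grip_force: 0.0
```

Run:
```python
from h import *
tcp([-80,356.8,40])
m=manip.camera_model("wrist")
im=manip.read_camera("wrist")[:,:,::-1].copy()
# predicted pin outline at z=18mm from top camera fit
c,s=np.cos(-.1517),np.sin(-.1517)
for x,y,z in [(.04,.028,.018),(.04,-.028,.018),(-.08,.028,.018),(-.08,-.028,.018),(.08,.021,.014),(.08,-.021,.014)]:
    q=proj(m,[.4526+c*x-s*y,.3128+s*x+c*y,z])[0];print(q.round(1));cv2.circle(im,tuple(int(v) for v in q),4,(0,0,255),1)
cv2.imwrite("pics/w4.png",im)
```

```text
t 7.88 stn [-78.3 357.1 134.3] yaw -0.1491 (err -0.3670) F_stn [ 0.2 -1.1 -0.6] gap 85.4 grip 0.0 q [ 0.62  0.35 -0.27  0.95  0.    0.77]
shift mm [ 1.5 -0.9 94.3]
[353.1 303.9]
[275.1 303.7]
[359.1 130.3]
[269.4 130.1]
[341.8 349.1]
[286.4 348.9]
```

View pics/w4.png

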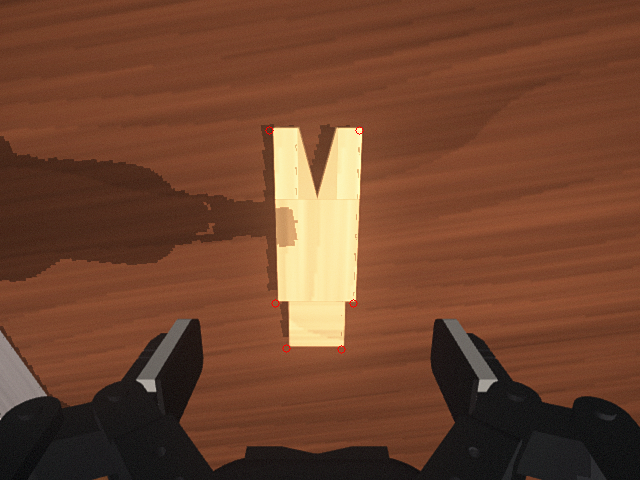

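The wrist view shows the pin square to the tool: sides at columns 275 and 360, centre 317, which matches the finger centre. It is within 2–3 mm of the prediction. Descending.

Emit:
{"api": "move_arm", "payload": {"plan": [1.5,0,45,0,0,0,45,0,0,0,30,0,0,0,7,0,0,0,0,0]}}

```text
time: 8.55
ee_pos: [0.441, 0.315, 0.0076]
tcp_rot: [0.237, 3.133, 0.0]
force: [0.4, 1.0, -0.5]
finger_gap: 0.0855
grip_force: 0.0
```

```bash
python3 -c "
from h import *
tcp([-80,356.8,2])"
```

```text
t 8.55 stn [-79.7 357.1   7.6] yaw -0.1511 (err -0.3690) F_stn [ 0.6  0.9 -0.5] gap 85.5 grip 0.0 q [ 0.62  0.48 -0.45  0.64  0.    0.77]
shift mm [ 0.2 -0.4  5.6]
```

Emit:
{"api": "move_arm", "payload": {"plan": [0,0,4.5,0,0,0,0,0]}}

```text
time: 8.8
ee_pos: [0.4413, 0.3154, 0.0036]
tcp_rot: [0.238, 3.131, 0.002]
force: [0.1, -0.6, 0.6]
finger_gap: 0.0852
grip_force: 0.0
```

Emit:
{"api": "move_arm", "payload": {"plan": [0,0,0,0,0,0,0,0,0,0,0,0,0,0,0,0,0,0,0,0,0,0,0,0], "claw": 0}}

```text
time: 9.55
ee_pos: [0.441, 0.3153, 0.0037]
tcp_rot: [0.238, 3.132, 0.001]
force: [-1.0, 0.6, 5.0]
finger_gap: 0.0542
grip_force: 63.8
```

Emit:
{"api": "move_arm", "payload": {"plan": [0,0,-20,0,0,0,-50,0,0,0,-60,0,0,0,0,-0.185,0,0,0,-0.184,0,0,0,0]}}

```text
time: 10.3
ee_pos: [0.4404, 0.3149, 0.1329]
tcp_rot: [0.337, -3.123, 0.0]
force: [-0.2, 0.4, 0.5]
finger_gap: 0.0547
grip_force: 63.6
```

Run:
```python
from h import *
tcp([-60,0,130])
cv2.imwrite("pics/w5.png",manip.read_camera("wrist")[:,:,::-1])
```

```text
t 10.3 stn [-80.3 357.1 132.9] yaw 0.2151 (err -0.0028) F_stn [-0.1  0.5  0.5] gap 54.7 grip 63.6 q [ 0.62  0.35 -0.28  0.94 -0.    0.41]
shift mm [ -21.3 -357.     2.9]
```

View pics/w5.png

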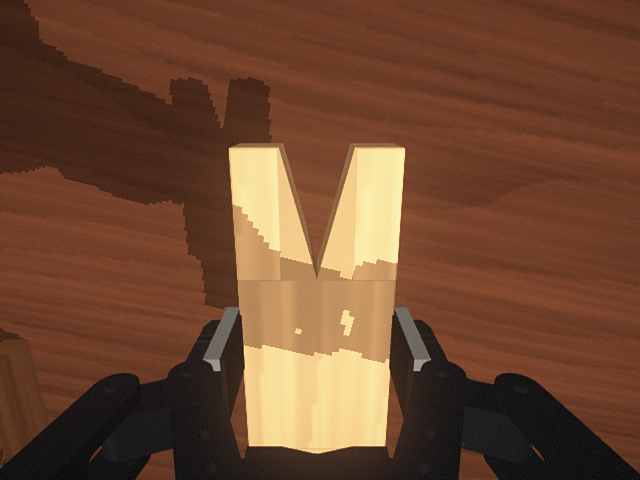

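The pin is held square and centred: prong-end corners (229,147)/(405,148), notch line (238,280)/(397,280). I'll fit its pose in the tool frame to check pitch.

Run:
```python
from h import *
from scipy.optimize import least_squares
m=manip.camera_model("wrist"); s=manip.sense()
M=R.from_rotvec(s['tcp_rot']).as_matrix(); p0=s['ee_pos']
px=np.array([[229,147],[405,148],[238,280],[397,280]],float)
mod=np.array([[-.08,-.028,.009],[-.08,.028,.009],[-.035,-.028,.009],[-.035,.028,.009]])
# image left = which y? try both
def tool(v): # pin_grip in "gripper-station" frame: fx=-tool x, y=tool y, up=-tool z
    return R.from_euler('zy',[v[3],v[4]]).apply(mod*[1,sg,1])+v[:3]
for sg in(1,-1):
    f=lambda v:(proj(m,p0+(tool(v)*[-1,1,-1])@M.T)-px).ravel()
    r=least_squares(f,[.012,0,.005,0,0],x_scale=[.01,.01,.01,.1,.1]);print(sg,r.x.round(4),r.fun.round(1))
print(ray(m,[[320,240]],0), m["cam_to_world"][:3,3]-p0)
```

```text
1 [ 0.0111  0.0009  0.0058 -0.0002 -0.0313] [ 0.3  0.7  0.2 -0.3 -0.8 -0.3  0.2 -0.2]
-1 [1.0600e-02 9.0000e-04 2.3800e-02 3.1418e+00 3.1103e+00] [ 0.3  0.7  0.2 -0.3 -0.8 -0.3  0.2 -0.2]
[[0.44724799 0.31945026 0.        ]] [-0.07795588 -0.01619602  0.14260799]
```

Run:
```python
from h import *
m=manip.camera_model("wrist"); s=manip.sense()
T0=np.eye(4);T0[:3,:3]=R.from_rotvec(s['tcp_rot']).as_matrix();T0[:3,3]=s['ee_pos']
T1=np.eye(4);T1[:3,:3]=R.from_rotvec([0.341,-3.117,-0.002]).as_matrix();T1[:3,3]=[.6657,-.0662,.1174]
m["cam_to_world"]=T1@np.linalg.inv(T0)@m["cam_to_world"]
c,k=np.cos(YAW),np.sin(YAW);Rm=np.array([[c,k],[-k,c]])
def st(px,z): return ((ray(m,px,z)[:,:2]-S)@Rm.T*1e3).round(1)
print("front right corner (0,-130)",st([[180,163]],.075),"edge",st([[400,160],[600,160]],.075))
print("ear screw L",st([[537,360]],.083), "bracket outer edges of ears", st([[553,327]],.083))
print("top front face corners",st([[388,343],[528,341]],.104))
t=manip.camera_model("top"); a=np.array([[233,374],[394,336]])/4+[235,120]-.375
print("top ear screws",((ray(t,a,.083)[:,:2]-S)@Rm.T*1e3).round(1))
im=cv2.imread("pics/w1.png")[280:420,340:570]
cv2.imwrite("pics/c1.png",cv2.resize(im,None,fx=3.4,fy=3.4,interpolation=cv2.INTER_CUBIC))
```

```text
front right corner (0,-130) [[  -0.8 -125.5]] edge [[ -2.1 -24.8]
 [ -2.1  66.7]]
ear screw L [[98.5 50.6]] bracket outer edges of ears [[79.4 55.4]]
top front face corners [[ 75.4 -31. ]
 [ 74.4  31.5]]
top ear screws [[100.4  46.5]
 [ 99.7 -45.8]]
```

View pics/c1.png

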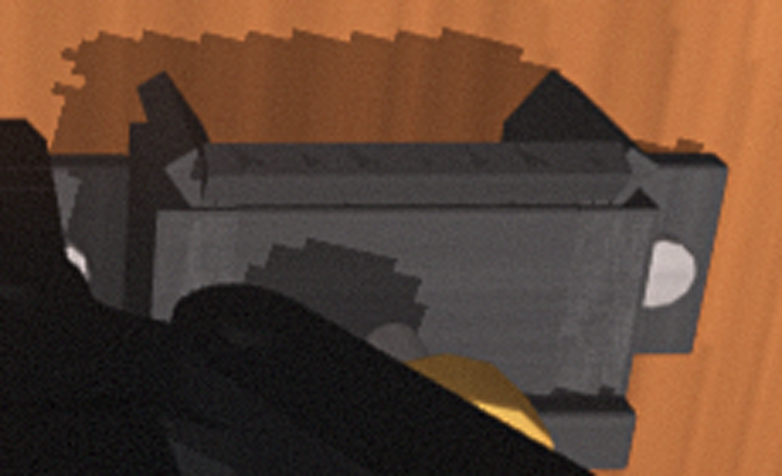

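In the crop the bracket's top plate spans (158,210) to (658,208), so its centre is at station y ≈ 0 in the tool's terms. Carrying the pin to just in front of the mouth.

Emit:
{"api": "move_arm", "payload": {"plan": [-5.5,-51,0,-0.003,-5.5,-51,0,0,-5.5,-51,0,0,-5.5,-51,0,0,-5.5,-51,0,0,-5.5,-51,0,0,-5,-51,0,0,0,0,0,0,0,0,25,0,0,0,17,0]}}

```text
time: 11.6
ee_pos: [0.5545, -0.0244, 0.0897]
tcp_rot: [0.342, -3.121, -0.001]
force: [0.6, -1.0, -2.0]
finger_gap: 0.0543
grip_force: 63.8
```

Emit:
{"api": "move_arm", "payload": {"plan": [0,0,0,0,0,0,0,0]}}

```text
time: 11.85
ee_pos: [0.5556, -0.0245, 0.0912]
tcp_rot: [-0.345, 3.122, 0.0]
force: [-0.3, -0.0, -0.3]
finger_gap: 0.0547
grip_force: 63.8
```

```bash
python3 -c "
from h import *
tcp([-42,0.3,79])"
```

```text
t 11.85 stn [-41.2   0.8  91.2] yaw 0.2202 (err 0.0023) F_stn [-0.3  0.  -0.3] gap 54.7 grip 63.8 q [-0.04  0.41 -0.31  0.86  0.   -0.26]
shift mm [ 0.8 -0.5 12.2]
```

Emit:
{"api": "move_arm", "payload": {"plan": [0,-0.5,5,0.002,0,0,4,0,0,0,0,0,0,0,0,0]}}

```text
time: 12.35
ee_pos: [0.5557, -0.0257, 0.0819]
tcp_rot: [-0.342, 3.123, 0.0]
force: [0.4, -0.8, -2.1]
finger_gap: 0.0542
grip_force: 63.8
```

Emit:
{"api": "move_arm", "payload": {"plan": [0,0,1.5,0,0,0,0,0,0,0,0,0]}}

```text
time: 12.72
ee_pos: [0.5556, -0.0257, 0.0803]
tcp_rot: [-0.342, 3.123, 0.0]
force: [-0.2, 0.4, -1.9]
finger_gap: 0.0545
grip_force: 63.8
```

Emit:
{"api": "move_arm", "payload": {"plan": [0,0,1.5,0,0,0,0,0,0,0,0,0]}}

```text
time: 13.1
ee_pos: [0.5556, -0.0257, 0.0788]
tcp_rot: [0.342, -3.123, 0.0]
force: [-0.4, 0.5, -1.1]
finger_gap: 0.0543
grip_force: 63.8
```

Emit:
{"api": "move_arm", "payload": {"plan": [0,0,1,0,0,0,0,0,0,0,0,0]}}

```text
time: 13.48
ee_pos: [0.5555, -0.0257, 0.0782]
tcp_rot: [-0.342, 3.123, -0.0]
force: [-2.4, -0.2, 4.9]
finger_gap: 0.0548
grip_force: 64.5
```

Emit:
{"api": "move_arm", "payload": {"plan": [0,0,1,0,0,0,0,0,0,0,0,0]}}

```text
time: 13.85
ee_pos: [0.5554, -0.0257, 0.0777]
tcp_rot: [-0.342, 3.123, -0.0]
force: [-5.1, -0.5, 10.3]
finger_gap: 0.0545
grip_force: 65.0
```

Touched the board at TCP z ≈ 0.0785. Easing off and sliding in.

Emit:
{"api": "move_arm", "payload": {"plan": [0,0,-1.5,0,-4,0,0,0,-5,0,0,0,-5,0,0,0,-5,0,0,0,-5,0,0,0,-3,0,0,0,0,0,0,0]}}

```text
time: 14.85
ee_pos: [0.5804, -0.0202, 0.0786]
tcp_rot: [0.341, -3.12, 0.001]
force: [-6.8, -1.3, 10.1]
finger_gap: 0.0543
grip_force: 65.1
```

```bash
python3 -c "
from h import *
tcp([17,0.3,79])"
```

```text
t 14.85 stn [-16.   -0.3  78.6] yaw 0.218 (err 0.0001) F_stn [-7.   0.2 10.1] gap 54.3 grip 65.1 q [-0.03  0.46 -0.26  0.86 -0.   -0.25]
shift mm [-33.    0.6  -0.5]
```

Emit:
{"api": "move_arm", "payload": {"plan": [0,0,-1,0,0,0,0,0,0,0,0,0]}}

```text
time: 15.22
ee_pos: [0.5823, -0.0197, 0.0788]
tcp_rot: [-0.342, 3.123, 0.0]
force: [0.3, -0.4, -0.3]
finger_gap: 0.0544
grip_force: 63.8
```

Emit:
{"api": "move_arm", "payload": {"plan": [-4,0,0,0,-4,0,0,0,0,0,0,0]}}

```text
time: 15.6
ee_pos: [0.5905, -0.0177, 0.0793]
tcp_rot: [-0.343, 3.122, 0.001]
force: [-0.3, 1.4, -1.1]
finger_gap: 0.0543
grip_force: 63.8
```

Emit:
{"api": "move_arm", "payload": {"plan": [-4,0,0,0,-4,0,0,0,-4,0,0,0,0,0,0,0]}}

```text
time: 16.1
ee_pos: [0.6021, -0.0151, 0.0793]
tcp_rot: [-0.343, 3.122, 0.001]
force: [0.2, 1.8, -0.1]
finger_gap: 0.0541
grip_force: 63.8
```

```bash
python3 -c "
from h import *
tcp([17,0.3,79])"
```

```text
t 16.1 stn [ 6.2 -0.1 79.3] yaw 0.2186 (err 0.0007) F_stn [ 0.6  1.7 -0.1] gap 54.1 grip 63.8 q [-0.03  0.49 -0.2   0.88  0.   -0.24]
shift mm [-10.8   0.4   0.3]
```

Emit:
{"api": "move_arm", "payload": {"plan": [-3,0,0,0,-3,0,0,0,0,0,0,0]}}

```text
time: 16.48
ee_pos: [0.6076, -0.0139, 0.0792]
tcp_rot: [-0.342, 3.123, 0.001]
force: [-1.0, 2.9, -0.9]
finger_gap: 0.0546
grip_force: 63.8
```

Emit:
{"api": "move_arm", "payload": {"plan": [-1.5,0,0,0,0,0,0,0,0,0,0,0]}}

```text
time: 16.85
ee_pos: [0.6086, -0.0137, 0.0792]
tcp_rot: [0.342, -3.123, -0.001]
force: [-1.6, 2.7, -1.6]
finger_gap: 0.0543
grip_force: 63.8
```

Emit:
{"api": "move_arm", "payload": {"plan": [-1,0,0,0,0,0,0,0,0,0,0,0]}}

```text
time: 17.23
ee_pos: [0.6096, -0.0135, 0.0792]
tcp_rot: [0.342, -3.122, -0.0]
force: [-2.4, 2.9, -0.6]
finger_gap: 0.0542
grip_force: 63.8
```

Emit:
{"api": "move_arm", "payload": {"plan": [-1,0.5,0,0,0,0,0,0,0,0,0,0]}}

```text
time: 17.6
ee_pos: [0.6112, -0.0131, 0.0794]
tcp_rot: [-0.342, 3.122, -0.001]
force: [-1.9, 1.8, -1.6]
finger_gap: 0.0544
grip_force: 63.8
```

Emit:
{"api": "move_arm", "payload": {"plan": [-1,0,0,0,0,0,0,0,0,0,0,0]}}

```text
time: 17.98
ee_pos: [0.612, -0.0128, 0.0794]
tcp_rot: [-0.342, 3.122, -0.001]
force: [-2.7, 2.0, -1.3]
finger_gap: 0.0543
grip_force: 63.8
```

Emit:
{"api": "move_arm", "payload": {"plan": [-1,0,0,0,0,0,0,0,0,0,0,0]}}

```text
time: 18.35
ee_pos: [0.6121, -0.0128, 0.0792]
tcp_rot: [0.342, -3.122, 0.001]
force: [-3.6, -0.1, -0.5]
finger_gap: 0.0543
grip_force: 63.9
```

Emit:
{"api": "move_arm", "payload": {"plan": [-1,0,0,0,0,0,0,0,0,0,0,0]}}

```text
time: 18.73
ee_pos: [0.6121, -0.0128, 0.079]
tcp_rot: [0.341, -3.12, 0.001]
force: [-6.0, -2.1, 0.5]
finger_gap: 0.0549
grip_force: 64.1
```

Emit:
{"api": "move_arm", "payload": {"plan": [-1,0,0,0,0,0,0,0,0,0,0,0]}}

```text
time: 19.1
ee_pos: [0.6121, -0.0128, 0.0789]
tcp_rot: [0.341, -3.118, 0.001]
force: [-7.5, -1.5, 1.8]
finger_gap: 0.0543
grip_force: 64.2
```

```bash
python3 -c "
from h import *
tcp()"
```

```text
t 19.1 stn [16.5  0.1 78.9] yaw 0.2177 (err -0.0002) F_stn [-7.6  0.1  1.8] gap 54.3 grip 64.2 q [-0.02  0.51 -0.17  0.9  -0.   -0.24]
```

Emit:
{"api": "move_arm", "payload": {"plan": [-1.5,0,0,0,0,0,0,0,0,0,0,0,0,0,0,0]}}

```text
time: 19.6
ee_pos: [0.6121, -0.0128, 0.0788]
tcp_rot: [0.34, -3.116, 0.002]
force: [-10.6, -1.9, 5.1]
finger_gap: 0.0543
grip_force: 64.5
```

Run:
```python
from h import *
tcp()
a=manip.read_camera("side")[170:360,200:480,::-1]; b=manip.read_camera("top")[120:310,225:390,::-1]
cv2.imwrite("pics/fin.png",cv2.resize(np.hstack([a,b]),None,fx=1.79,fy=3,interpolation=cv2.INTER_CUBIC) if 0 else cv2.resize(np.hstack([a,b]),None,fx=1.79,fy=1.79,interpolation=cv2.INTER_CUBIC))
```

```text
t 19.6 stn [16.5  0.1 78.8] yaw 0.2176 (err -0.0003) F_stn [-10.7   0.4   5.1] gap 54.3 grip 64.5 q [-0.02  0.51 -0.17  0.9  -0.   -0.24]
```

View pics/fin.png

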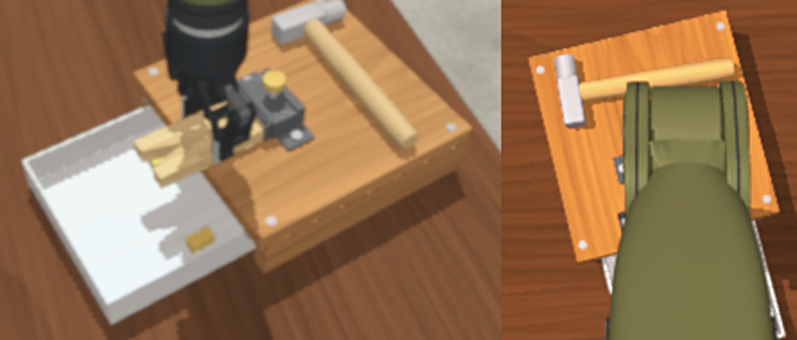

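The side view shows the pin in the bracket with its shoulders at the mouth and the bar offcut in the tray at (200,238). The flat shows through the prong gap at (158,160). The stop is rigid and the push is about 11 N, so I'm handing in.

```bash
python3 -c "
from workcell import manip
print(manip.sign_off())"
```

```text
the job is handed in; nothing more can be done
None
```

I handed the job in with both offcuts in the catch tray and the pin square and fully home against the stop, still held there with a push of about 11 N; the hand-in gave no pass or fail result.

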